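# Make up the pellet extruder's printing head

### The job

Make up the printing head on the adapter that stands face up in its round bench stand: seat the perforated breaker plate in it, on that the copper spacer ring, on that the brass nozzle with its tip up, and last slip the heater band down over the brass nozzle until it sits on the nozzle's flange. Fit one part at a time in that order, each fully home before the next, and leave the finished stack standing free. The steel nozzle, the printed pot and the screwdriver stay where they are.

Things in the scene. Friction and masses are not known exactly. Their poses are not given: they have to be found in the camera images.
- adapter: Target: steel extruder adapter on its stand, fixed, upright, left or right of the plywood board. Foot 104 mm across, neck with brass band 73 mm (white terminal block reaches 48 mm out), top flange 84 mm across, face 55 mm up, six dark bolt holes; in the face a recess 46 mm wide, 6 deep, rim chamfered to 54. Origin: on the axis at table level, z up.
- breaker: Breaker plate: bright disc, 19 small dark holes. Spigot below 43 mm across, 5 high, fits the adapter's recess; body 60 across, 14 thick; top recess 36 wide, 6 deep, chamfered to 44. Origin: centre of the spigot's underside, z up; home 50 mm above the adapter's origin. Any yaw. 0.28 kg. All five head parts stand spigot (heater: foot) down on a plywood board 8 mm thick.
- spacer: Spacer ring: copper, dark hole in the middle. Spigot below 33 mm across, 5 high, fits the breaker plate's recess; body 56 across, 12 thick; top recess 26 wide, 6 deep, chamfered to 34. Origin: centre of the spigot's underside, z up; home 14 mm above the breaker plate's origin. Any yaw. 0.22 kg.
- nozzle: The brass (yellow) nozzle, 59 mm high. From below: spigot 23 mm across, 5 high, fits the spacer's recess; flange 54 across, 10 thick; hub 36 across from 15 to 41 up, grip it here; cone to a 15 mm tip with a wide bore. Origin: centre of the spigot's underside, z up; home 12 mm above the spacer's origin. Any yaw. 0.5 kg.
- heater: Heater band: ring 60 mm across, 24 high, dark steel outside, cream ceramic inside, bore 42 mm, chamfered to 48 at its foot; two small brass terminals, 5 mm high, on its top. Goes over the nozzle's hub. Origin: centre of its underside, z up; home 15 mm above the nozzle's origin. Any yaw. 0.16 kg.
- spare: The steel (grey) nozzle, same size as the brass one but with a fine bore; stands on the board too. Not used. Origin: centre of the spigot's underside.
- pot: Loose sand-coloured pot printed in thick ribs, 92 mm across the rim, 74 mm high, on the side of the board away from the adapter. Not used. Origin: centre of its underside.
- driver: Loose screwdriver with a red handle, 190 mm long, lying on the table beyond the board, roughly along y. Not used. Origin: middle of its length, on its underside; x axis along the shaft.
Things that resemble listed ones, but are neither listed nor needed, are in the scene too. Of the things that look like the breaker, the larger one is meant. There is more than one size of the spacer; the job needs the larger.

How it is judged:
By the outcome, as a careful person would: the job done as asked, in the order asked, and still so for the second after the job is handed in, with the robot touching nothing.
It also fails if it takes over 115 s, if anything falls off the work surface, if the arm or the gripper's body presses on something with over 40 N, if the wrist force passes 120 N, or if a joint passes its speed limit or range.

### The arm

A 6-joint arm with a two-finger parallel gripper is mounted at the origin on the work surface. World frame = base frame: x ahead of the robot, y to its left, z up, the work surface at z = 0. Lengths are in m, angles in rad, forces in N, time in s.
With the tool pointing down it reaches from about 0.3 to 0.775 m from the base axis. Payload 14.6 kg.
Tool frame: the origin (TCP) lies midway between the tips of the shut fingers; the grasp point (between the pads) lies 19 mm behind it (ctrl.pinch_z is the distance from the TCP to the grasp point, in m); z points along the fingers, y is the line along which they close (so a half turn about z gives the same grasp; the last joint's range is limited). The gripper opens to 94 mm and grips with 3 to 60 N. Pads are 16 mm wide; open, the fingers measure 119 mm over their backs; the gripper's body (75 mm by 177 mm) begins 78 mm behind the grasp point.
Start: joints at [-1.235, 0.3, 1.521, -0, 1.321, -0.067], TCP at [0.216, -0.506, 0.205] pointing down, gripper open.
Joint ranges: [-3.03, 3.03], [-0.79, 2.21], [0.23, 2.52], [-1.04, 4.18], [0, 3.07], [-2.55, 2.55]. Speed limits (rad/s): [2.22, 2.22, 2.57, 3.14, 3.14, 3.14].

### API

Orientations are given as [roll, pitch, yaw] about the fixed x, y, z axes, in that order (R = Rz(yaw) Ry(pitch) Rx(roll)).
In Python, from station import ctrl gives the robot as it stands.
- The arm moves only by the tool jog_arm, never from a script. Its argument "motion" is a list of rows, each a list of 7 numbers: the shift along the tool's x, y, z in m, then the turn, a rotation vector about the tool's x, y, z in rad, then the opening, from -1 (shut) to 1 (fully open). In form: [[tx, ty, tz, rx, ry, rz, gripper], ...]. A call has 1 to 5 rows; each row shifts and turns the commanded pose from where the row before left it, along the tool's axes as they then stand; what a row does not reach is not made up. A row lasts 1/10 s, in which the tool goes at most 50 mm and 8.59 degrees, less where a joint would pass 70% of its speed; a pose out of reach is approached as far as the arm can. A call is refused whole if a number of a shift passes 0.05 or a number of a turn 0.15, either way. A call with a gripper value outside its range is refused whole. The fingers move at their own pace and stop on an object; "squeeze" is the grip in N (left out, the last holds). Time passes only in rows, so rows that do not move let the fingers close. It gives the time, the measured TCP pose, the force, the opening and the grip force at its end, in the units of the state.
- ctrl.get_obs(): the state, without advancing time (a new reading comes with each control period).
- ctrl.camera(name): name is "scene" or "side" or "wrist"; returns the picture (480x640x3 uint8, red, green, blue); there is no depth.
- ctrl.camera_model(name): a dict with "intrinsics" (3x3 intrinsics, pixels), "rvec" (rotation vector, rad) and "tvec" (3), from world to camera coordinates, as OpenCV has them. Camera axes: x right, y down, z forward; pixel columns grow to the right and rows downward; lengths in m; the calibration is good to about 2 mm. A picture is of the moment at which its call begins: read the wrist's pose just before it. camera_model takes no time and is no camera call; for the wrist camera it gives the pose at the moment of the call.
- ctrl.hand_in(): hands the job in; it is judged then, once.
The state is a dict: "time_s": time; "qpos": joint angles; "joint_vel": joint speeds; "tau": joint torques, N m; "ee_pos": TCP position; "eef_rot": TCP orientation; "force": force on the tool from outside, world axes, zero at the start; "moment": the same for the moment, N m; "grip_width": finger opening in m; "grip_force": force on a finger pad.
Only numpy, scipy, OpenCV 4.12 (cv2) and the standard library are available. Lean on these libraries where they do the work, as an engineer would, in place of code of your own. Each camera call takes 0.05 s, during which the arm holds its last target. There are 200 camera calls.

## Working session

There is one attempt and no reset: what is moved stays moved. The work goes in short steps, Python scripts to look and compute and a tool call to move; the robot and the scene stay as the last step left them, time stands still between calls to the robot, and variables do not carry over. Pictures are saved under pics/ and viewed, at most 14 in all, crops included, and the job is handed in when it is done.

Besides the shell and the picture viewer there is one more tool, called after ">>>" by a JSON object that holds its "op" and its "data", one argument or row to a line. jog_arm: Moves the arm, as the interface text tells. Its arguments: {"type":"object","properties":{"motion":{"type":"array"},"squeeze":{"type":"number"}},"required":["motion"]}

```bash
ls; mkdir -p pics
python3 - <<'E'
from station import ctrl
import cv2,numpy as np
for n in("scene","side","wrist"):
    m=ctrl.camera_model(n);im=ctrl.camera(n);cv2.imwrite(f"pics/{n}0.png",im[:,:,::-1])
    R=cv2.Rodrigues(np.array(m["rvec"]))[0];print(n,np.round(m["intrinsics"],1).tolist(),np.round(-R.T@np.array(m["tvec"]),3),np.round(R[2],2))
print(ctrl.get_obs())
E
```

```text
pics
scene [[455.4, 0.0, 319.2], [0.0, 455.4, 239.4], [0.0, 0.0, 1.0]] [0.92  0.438 0.689] [-0.39 -0.51 -0.77]
side [[582.7, 0.0, 307.4], [0.0, 582.7, 229.7], [0.0, 0.0, 1.0]] [ 0.431 -0.707  0.649] [ 0.15  0.74 -0.65]
wrist [[402.7, 0.0, 321.7], [0.0, 402.7, 234.0], [0.0, 0.0, 1.0]] [ 0.28  -0.478  0.384] [-0.22 -0.09 -0.97]
{'time_s': 0.15, 'qpos': array([-1.23460415e+00,  3.00365957e-01,  1.52138704e+00,  4.09146335e-06,
        1.32071752e+00, -6.66273237e-02]), 'joint_vel': array([ 0.00122141, -0.00123182, -0.0042733 ,  0.00089414, -0.00082544,
        0.00036216]), 'tau': array([ 4.59676939e-04, -5.31964374e+01, -3.52823567e+01,  7.08263693e-02,
        2.35688535e-02, -7.58088095e-05]), 'ee_pos': array([ 0.215531  , -0.50580968,  0.2050261 ]), 'eef_rot': array([-3.14071700e+00, -6.24009494e-05,  4.02818462e-01]), 'force': array([ 0.4382286 , -0.01716473, -0.59634698]), 'moment': array([-0.04924862, -0.00376104, -0.02042734]), 'grip_force': 0.0, 'grip_width': 0.09369536920184479}
```

View pics/scene0.png

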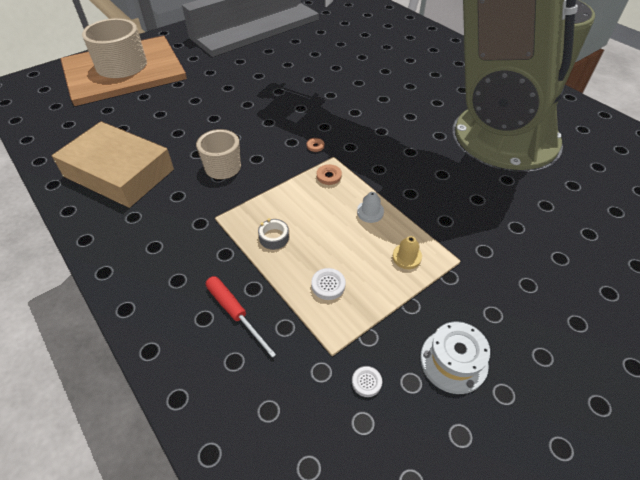

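View pics/side0.png

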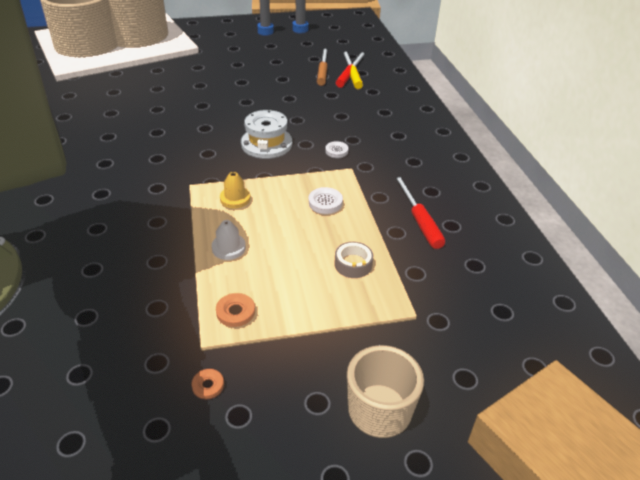

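The scene view shows the adapter at (457,355), breaker (328,284), heater (273,233), spacer (329,174), brass nozzle (407,252) and steel nozzle (370,207). The small breaker (367,381) and small ring (315,145) off the board are decoys. The side view agrees: adapter (266,130), breaker (326,199), heater (353,259), spacer (236,308), brass nozzle (235,190).

```bash
cat > h.py <<'E'
from station import ctrl
import cv2,numpy as np
def cast(m,uv,z):
    R=cv2.Rodrigues(np.array(m["rvec"]))[0];c=-R.T@np.array(m["tvec"]).ravel()
    d=R.T@np.linalg.inv(np.array(m["intrinsics"]))@np.array([uv[0],uv[1],1.])
    return c+d*(z-c[2])/d[2]
def proj(m,p):
    return cv2.projectPoints(np.array(p,float).reshape(-1,3),np.array(m["rvec"]),np.array(m["tvec"]),np.array(m["intrinsics"]),None)[0].reshape(-1,2)
E
python3 - <<'E'
from h import *
sc,sd=ctrl.camera_model("scene"),ctrl.camera_model("side")
for n,a,b,z in[("adapter",(460,348),(266,123),.055),("breaker",(328,282),(326,198),.025),("spacer",(329,174),(236,308),.025),("nozzle",(411,239),(234,174),.067),("spare",(372,194),(227,223),.067),("heater",(273,229),(353,253),.032),("pot",(219,141),(385,372),.074),("smallring",(315,145),(208,383),.01)]:
    print(n,np.round(cast(sc,a,z),3),np.round(cast(sd,b,z),3))
E
```

```text
adapter [0.556 0.318 0.055] [0.551 0.305 0.055]
breaker [0.626 0.085 0.025] [0.625 0.083 0.025]
spacer [ 0.448 -0.135  0.025] [ 0.444 -0.144  0.025]
nozzle [0.47  0.126 0.067] [0.47  0.124 0.067]
spare [ 0.448 -0.002  0.067] [ 0.447 -0.005  0.067]
heater [ 0.636 -0.072  0.032] [ 0.634 -0.07   0.032]
pot [ 0.605 -0.319  0.074] [ 0.606 -0.32   0.074]
smallring [ 0.401 -0.247  0.01 ] [ 0.396 -0.252  0.01 ]
```

>>> {"op": "jog_arm", "data": {
  "motion": [
    [0, 0, 0, 0, 0, 0.1343, 1],
    [0, 0, 0, 0, 0, 0.1343, 1],
    [0, 0, 0, 0, 0, 0.1343, 1]
  ]
}}

```text
time_s: 0.45
ee_pos: [0.2156, -0.5059, 0.2052]
eef_rot: [-3.141, 0.0, -0.006]
force: [0.3, -0.6, 0.1]
grip_width: 0.0939
grip_force: 0.0
```

>>> {"op": "jog_arm", "data": {
  "motion": [
    [0.0275, -0.0393, 0.0025, 0, 0, 0, 1],
    [0.0275, -0.0393, 0.0025, 0, 0, 0, 1],
    [0.0275, -0.0393, 0.0025, 0, 0, 0, 1],
    [0.0275, -0.0393, 0.0025, 0, 0, 0, 1],
    [0.0275, -0.0393, 0.0025, 0, 0, 0, 1]
  ]
}}

```text
time_s: 0.95
ee_pos: [0.3538, -0.3077, 0.1928]
eef_rot: [-3.142, 0.0, -0.0]
force: [1.2, -0.9, -0.7]
grip_width: 0.0939
grip_force: 0.0
```

>>> {"op": "jog_arm", "data": {
  "motion": [
    [0.0275, -0.0393, 0.0025, 0, 0, 0, 1],
    [0.0275, -0.0393, 0.0025, 0, 0, 0, 1],
    [0.0275, -0.0393, 0.0025, 0, 0, 0, 1],
    [0.0275, -0.0393, 0.0025, 0, 0, 0, 1],
    [0.0275, -0.0393, 0.0025, 0, 0, 0, 1]
  ]
}}

```text
time_s: 1.45
ee_pos: [0.4914, -0.1111, 0.1804]
eef_rot: [3.142, -0.0, -0.0]
force: [0.6, -0.6, 0.9]
grip_width: 0.0942
grip_force: 0.0
```

>>> {"op": "jog_arm", "data": {
  "motion": [
    [0.0275, -0.0393, 0.0025, 0, 0, 0, 1],
    [0.0275, -0.0393, 0.0025, 0, 0, 0, 1],
    [0.0275, -0.0393, 0.0025, 0, 0, 0, 1],
    [0.0275, -0.0393, 0.0025, 0, 0, 0, 1],
    [0.0275, -0.0393, 0.0025, 0, 0, 0, 1]
  ]
}}

```text
time_s: 1.95
ee_pos: [0.6289, 0.0853, 0.1676]
eef_rot: [3.141, 0.0, -0.0]
force: [0.3, -1.3, 0.4]
grip_width: 0.0936
grip_force: 0.0
```

Run:
```python
from h import *
m=ctrl.camera_model("wrist");im=ctrl.camera("wrist");cv2.imwrite("pics/w1.png",im[:,:,::-1])
print(np.array(m["rvec"]),m["tvec"],ctrl.get_obs()["ee_pos"],proj(m,[(.626,.084,.027),(.656,.084,.027),(.626,.114,.027)]))
```

```text
[-2.09016783  2.09171454  0.26006047] [0.08696493 0.59302253 0.50625448] [0.63080004 0.09056471 0.16620934] [[324.60633972 224.86813532]
 [324.64067142 188.06737631]
 [287.72243201 224.89080663]]
```

View pics/w1.png

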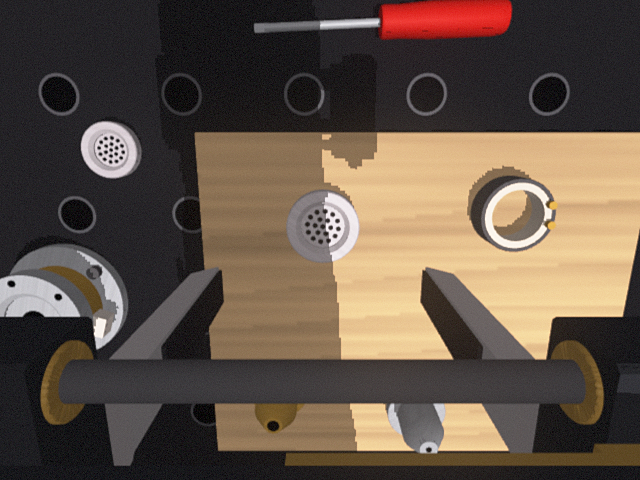

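The wrist view shows the breaker at (323,226), the heater at (514,214) with its terminals facing right, the adapter at the left and both nozzles at the bottom. I'll measure the breaker by saturation mask and by its holes.

```bash
cat >> h.py <<'E'
def grab(cam="wrist"):
    m=ctrl.camera_model(cam);im=ctrl.camera(cam);return m,im
def blob(mask,uv,r):
    """largest blob within r px of uv -> centroid, ellipse, area (hull)"""
    k=np.zeros_like(mask);cv2.circle(k,(int(uv[0]),int(uv[1])),int(r),255,-1)
    cs=cv2.findContours(mask&k,cv2.RETR_EXTERNAL,cv2.CHAIN_APPROX_NONE)[0]
    c=cv2.convexHull(max(cs,key=cv2.contourArea))
    e=cv2.fitEllipse(c);return e
def holes(g,uv,r,th=90):
    k=np.zeros_like(g);cv2.circle(k,(int(uv[0]),int(uv[1])),int(r),255,-1)
    mk=((g<th)&(k>0)).astype(np.uint8)
    n,_,st,ce=cv2.connectedComponentsWithStats(mk)
    ok=[i for i in range(1,n) if 4<st[i,4]<120]
    return len(ok),ce[ok].mean(0),(ce[ok].max(0)+ce[ok].min(0))/2
E
python3 - <<'E'
from h import *
o=ctrl.get_obs();m,im=grab();print(o["ee_pos"],o["joint_vel"].round(3))
hsv=cv2.cvtColor(im,cv2.COLOR_RGB2HSV);g=hsv[:,:,2]
c=proj(m,(.6255,.084,.027))[0];print(c)
e=blob(((hsv[:,:,1]<50)&(g>70)).astype(np.uint8)*255,c,48);print(e,cast(m,e[0],.027))
h=holes(g,c,24);print(h,cast(m,h[1],.021),cast(m,h[2],.021))
E
```

```text
[0.63080004 0.09056471 0.16620934] [-0.065 -0.069  0.13  -0.002 -0.037 -0.108]
[331.20152969 228.09859051]
((328.8751220703125, 228.5504150390625), (72.96971130371094, 73.20555114746094), 1.1436110734939575) [0.62511767 0.0858852  0.027     ]
(19, array([328.83076564, 228.72502709]), array([328.77777778, 228.58333333])) [0.62354379 0.08582088 0.021     ] [0.62366411 0.08586551 0.021     ]
```

>>> {"op": "jog_arm", "data": {
  "motion": [
    [0, 0, 0, 0, 0, 0, 1],
    [0, 0, 0, 0, 0, 0, 1]
  ]
}}

```text
time_s: 2.25
ee_pos: [0.6278, 0.0826, 0.168]
eef_rot: [3.141, 0.0, -0.001]
force: [-0.0, -0.4, 0.4]
grip_width: 0.0939
grip_force: 0.0
```

Run:
```python
from h import *
o=ctrl.get_obs();m,im=grab();print(o["ee_pos"],o["joint_vel"].round(3))
hsv=cv2.cvtColor(im,cv2.COLOR_RGB2HSV);g=hsv[:,:,2]
c=proj(m,(.6255,.084,.027))[0];print(c)
e=blob(((hsv[:,:,1]<50)&(g>70)).astype(np.uint8)*255,c,48);print(e,cast(m,e[0],.027))
h=holes(g,c,24);print(h,cast(m,h[1],.021),cast(m,h[2],.021))
R=cv2.Rodrigues(np.array(m["rvec"]))[0];print((-R.T@np.array(m["tvec"])-o["ee_pos"]).round(4),R.round(3))
```

```text
[0.62777869 0.08262027 0.16796401] [-0.012 -0.012  0.001  0.002  0.001 -0.   ]
[321.21478715 224.0375887 ]
((319.0657653808594, 224.50975036621094), (72.83204650878906, 72.92291259765625), 108.77772521972656) [0.62510873 0.08575015 0.027     ]
(19, array([319.04800181, 224.71066169]), array([319.22222222, 224.67105263])) [0.62357937 0.08581318 0.021     ] [0.62361283 0.08566858 0.021     ]
[0.0697 0.0006 0.1789] [[-0.002 -1.    -0.001]
 [-0.97   0.001  0.244]
 [-0.244  0.001 -0.97 ]]
```

>>> {"op": "jog_arm", "data": {
  "motion": [
    [-0.0035, -0.0021, 0.03, 0, 0, 0, 1],
    [0, 0, 0.048, 0, 0, 0, 1],
    [0, 0, 0.048, 0, 0, 0, 1],
    [0, 0, 0.026, 0, 0, 0, 1],
    [0, 0, 0, 0, 0, 0, 1]
  ]
}}

```text
time_s: 2.8
ee_pos: [0.6224, 0.0843, 0.0127]
eef_rot: [3.141, 0.006, -0.002]
force: [0.2, 0.4, -0.1]
grip_width: 0.0939
grip_force: 0.0
```

>>> {"op": "jog_arm", "data": {
  "motion": [
    [0, 0, 0, 0, 0, 0, -1],
    [0, 0, 0, 0, 0, 0, -1],
    [0, 0, 0, 0, 0, 0, -1],
    [0, 0, 0, 0, 0, 0, -1]
  ],
  "squeeze": 25
}}

```text
time_s: 3.2
ee_pos: [0.6252, 0.0856, 0.0173]
eef_rot: [-3.141, -0.002, -0.0]
force: [0.0, 0.2, -0.6]
grip_width: 0.0652
grip_force: 0.0
```

>>> {"op": "jog_arm", "data": {
  "motion": [
    [0, 0, 0, 0, 0, 0, -1],
    [0, 0, 0, 0, 0, 0, -1],
    [0, 0, 0, 0, 0, 0, -1]
  ]
}}

```text
time_s: 3.5
ee_pos: [0.625, 0.0855, 0.0168]
eef_rot: [3.141, -0.001, -0.0]
force: [-1.0, -1.4, 6.8]
grip_width: 0.0591
grip_force: 25.0
```

>>> {"op": "jog_arm", "data": {
  "motion": [
    [0, 0, -0.02, 0, 0, 0, -1],
    [0, 0, -0.045, 0, 0, 0, -1],
    [0, 0, -0.045, 0, 0, 0, -1],
    [-0.0122, -0.0221, -0.03, 0, 0, 0, -1],
    [-0.0222, -0.0402, -0.01, 0, 0, 0, -1]
  ]
}}

```text
time_s: 4.0
ee_pos: [0.5915, 0.147, 0.1694]
eef_rot: [-3.141, -0.005, -0.003]
force: [0.1, 1.2, -2.9]
grip_width: 0.059
grip_force: 25.0
```

>>> {"op": "jog_arm", "data": {
  "motion": [
    [-0.0222, -0.0402, 0, 0, 0, 0, -1],
    [-0.0222, -0.0402, 0, 0, 0, 0, -1],
    [-0.0222, -0.0402, 0, 0, 0, 0, -1],
    [-0.0155, -0.0281, 0, 0, 0, 0, -1],
    [-0.008, -0.0131, 0, 0, 0, 0, -1]
  ]
}}

```text
time_s: 4.5
ee_pos: [0.4985, 0.3119, 0.1658]
eef_rot: [-3.142, 0.001, 0.002]
force: [0.0, 0.5, -2.5]
grip_width: 0.0588
grip_force: 25.0
```

>>> {"op": "jog_arm", "data": {
  "motion": [
    [0, 0, 0, 0, 0, 0, -1],
    [0, 0, 0, 0, 0, 0, -1],
    [0, 0, 0, 0, 0, 0, -1]
  ]
}}

```text
time_s: 4.8
ee_pos: [0.5009, 0.3085, 0.1659]
eef_rot: [3.141, 0.0, -0.002]
force: [-0.1, 0.5, -2.2]
grip_width: 0.0587
grip_force: 25.0
```

Run:
```python
from h import *
o=ctrl.get_obs();m,im=grab();cv2.imwrite("pics/w2.png",im[:,:,::-1]);print(o["ee_pos"],o["joint_vel"].round(3))
np.savez("w2.npz",im=im,**{k:np.array(v) for k,v in m.items()})
print(proj(m,[(.553,.31,.055)]))
```

```text
[0.50089424 0.30853951 0.16585363] [-0.002  0.     0.     0.001 -0.     0.003]
[[320.79123023 158.48234908]]
```

View pics/w2.png

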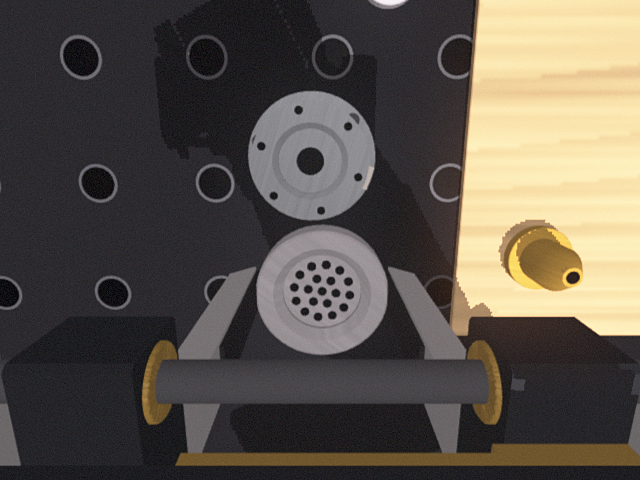

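The wrist view shows the held breaker at about (321,290), level in the fingers. The adapter face is centred at about (311,156) with the recess clear. I'll measure the offset between them.

Run:
```python
from h import *
d=np.load("w2.npz");m=d;im=d["im"];hsv=cv2.cvtColor(im,cv2.COLOR_RGB2HSV);g=hsv[:,:,2]
cc=[(298,110),(348,127),(357,177),(320,211),(273,196),(261,146)];P=[]
for u,v in cc:
    w=g[v-8:v+9,u-8:u+9];mk=w<70;ys,xs=np.nonzero(mk);P.append(cast(m,(u-8+xs.mean(),v-8+ys.mean()),.055)[:2])
P=np.array(P);e=cv2.fitEllipse(P.astype(np.float32)*1000);print("bolts",e,P.mean(0))
w=g[140:182,290:332];ys,xs=np.nonzero(w<60);print("bore",cast(m,(290+xs.mean(),140+ys.mean()),.049))
e=blob(((hsv[:,:,1]<60)&(g>95)).astype(np.uint8)*255,(311,156),66);print("outer",e,cast(m,e[0],.055))
tcp=.1659;h=holes(g,(321,290),40,90);print(h,cast(m,h[1],tcp+.0042),cast(m,h[2],tcp+.0042))
k=((hsv[:,:,1]<60)&(g>85)).astype(np.uint8)*255;k[:222]=0
e=blob(k,(322,290),68);print(e,cast(m,e[0],tcp+.0102))
```

```text
bolts ((550.4204711914062, 318.31805419921875), (71.95243835449219, 73.955322265625), 47.330657958984375) [0.55069139 0.31799641]
bore [0.55100159 0.31787895 0.049     ]
outer ((311.2914733886719, 155.11599731445312), (126.78517150878906, 129.4197540283203), 171.02455139160156) [0.55535943 0.31670947 0.055     ]
(19, array([321.61174871, 290.63902622]), array([321.50178571, 290.3901503 ])) [0.49967653 0.30943528 0.1701    ] [0.4997999  0.30948593 0.1701    ]
((321.5320129394531, 289.9226379394531), (130.30740356445312, 132.12985229492188), 90.7366714477539) [0.50245557 0.30945818 0.1761    ]
```

>>> {"op": "jog_arm", "data": {
  "motion": [
    [0.02, -0.0035, 0, 0, 0, 0, -1],
    [0.02, -0.0035, 0.01, 0, 0, 0, -1],
    [0.011, -0.0015, 0.03, 0, 0, 0, -1],
    [0, 0, 0.03, 0, 0, 0, -1],
    [0, 0, 0.015, 0, 0, 0, -1]
  ]
}}

```text
time_s: 5.35
ee_pos: [0.5508, 0.3167, 0.078]
eef_rot: [3.14, 0.003, -0.002]
force: [-0.0, -1.3, -1.9]
grip_width: 0.059
grip_force: 25.0
```

>>> {"op": "jog_arm", "data": {
  "motion": [
    [0, 0, 0.009, 0, 0, 0, -1],
    [0, 0, 0, 0, 0, 0, -1],
    [0, 0, 0, 0, 0, 0, -1]
  ]
}}

```text
time_s: 5.65
ee_pos: [0.5517, 0.3184, 0.0734]
eef_rot: [-3.141, -0.002, -0.0]
force: [0.9, 0.0, -2.0]
grip_width: 0.059
grip_force: 25.0
```

>>> {"op": "jog_arm", "data": {
  "motion": [
    [0, 0, 0.002, 0, 0, 0, -1],
    [0, 0, 0.002, 0, 0, 0, -1],
    [0, 0, 0.002, 0, 0, 0, -1],
    [0, 0, 0.002, 0, 0, 0, -1],
    [0, 0, 0.001, 0, 0, 0, -1]
  ]
}}

```text
time_s: 6.15
ee_pos: [0.5511, 0.3182, 0.0627]
eef_rot: [3.142, 0.0, -0.0]
force: [0.2, 0.6, -2.5]
grip_width: 0.0588
grip_force: 25.0
```

>>> {"op": "jog_arm", "data": {
  "motion": [
    [0, 0, 0.001, 0, 0, 0, -1],
    [0, 0, 0.001, 0, 0, 0, -1],
    [0, 0, 0.001, 0, 0, 0, -1],
    [0, 0, 0.001, 0, 0, 0, -1]
  ]
}}

```text
time_s: 6.55
ee_pos: [0.5512, 0.3182, 0.0589]
eef_rot: [-3.142, -0.0, -0.0]
force: [-0.5, 0.1, -1.6]
grip_width: 0.0589
grip_force: 25.0
```

>>> {"op": "jog_arm", "data": {
  "motion": [
    [0, 0, 0.0008, 0, 0, 0, -1],
    [0, 0, 0.0007, 0, 0, 0, -1],
    [0, 0, 0, 0, 0, 0, -1]
  ]
}}

```text
time_s: 6.85
ee_pos: [0.5513, 0.3182, 0.0587]
eef_rot: [-3.141, -0.0, 0.0]
force: [-5.3, -2.7, 9.8]
grip_width: 0.059
grip_force: 25.0
```

>>> {"op": "jog_arm", "data": {
  "motion": [
    [0, 0, 0, 0, 0, 0, 1],
    [0, 0, 0, 0, 0, 0, 1],
    [0, 0, 0, 0, 0, 0, 1],
    [0, 0, 0, 0, 0, 0, 1]
  ]
}}

```text
time_s: 7.25
ee_pos: [0.5512, 0.3182, 0.0574]
eef_rot: [-3.142, 0.0, -0.0]
force: [0.2, -0.4, -0.2]
grip_width: 0.0875
grip_force: 0.0
```

>>> {"op": "jog_arm", "data": {
  "motion": [
    [0, 0, -0.01, 0, 0, 0, 1],
    [0, 0, -0.03, 0, 0, 0, 1],
    [0, 0, -0.04, 0, 0, 0, 1],
    [0, 0, -0.024, 0, 0, 0, 1],
    [0, 0, -0.009, 0, 0, 0, 1]
  ]
}}

```text
time_s: 7.75
ee_pos: [0.552, 0.3186, 0.174]
eef_rot: [-3.139, -0.004, -0.0]
force: [0.1, 0.0, -0.6]
grip_width: 0.0939
grip_force: 0.0
```

Run:
```python
from h import *
o=ctrl.get_obs();m,im=grab();cv2.imwrite("pics/w3.png",im[:,:,::-1]);print(o["ee_pos"])
hsv=cv2.cvtColor(im,cv2.COLOR_RGB2HSV);g=hsv[:,:,2];c=proj(m,(.551,.318,.063))[0];print(c)
h=holes(g,c,28);print(h,cast(m,h[1],.063),cast(m,h[2],.063))
```

```text
[0.551996   0.31861629 0.1740483 ]
[324.16283607 231.87728817]
(19, array([322.55178195, 233.4163144 ]), array([322.54545455, 233.25      ])) [0.5498255  0.31919487 0.063     ] [0.54995255 0.31919951 0.063     ]
```

View pics/w3.png

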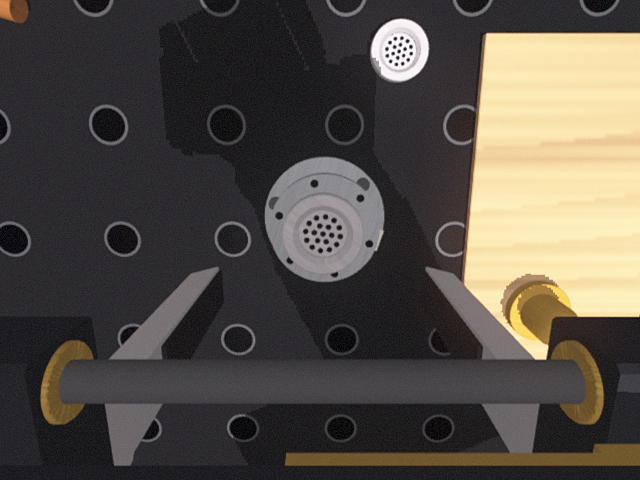

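The breaker is seated, with its holes at (322.5,233) and concentric in the adapter. Next is the spacer.

>>> {"op": "jog_arm", "data": {
  "motion": [
    [-0.0105, 0.0458, 0, 0, 0, 0, 1],
    [-0.0105, 0.0458, 0, 0, 0, 0, 1],
    [-0.0105, 0.0458, 0, 0, 0, 0, 1],
    [-0.0105, 0.0458, 0, 0, 0, 0, 1],
    [-0.0105, 0.0458, 0, 0, 0, 0, 1]
  ]
}}

```text
time_s: 8.3
ee_pos: [0.4973, 0.0875, 0.1691]
eef_rot: [3.141, 0.002, 0.0]
force: [0.9, -1.6, -0.1]
grip_width: 0.0939
grip_force: 0.0
```

>>> {"op": "jog_arm", "data": {
  "motion": [
    [-0.0105, 0.0458, 0, 0, 0, 0, 1],
    [-0.0105, 0.0458, 0, 0, 0, 0, 1],
    [-0.0105, 0.0458, 0, 0, 0, 0, 1],
    [-0.0105, 0.0458, 0, 0, 0, 0, 1],
    [-0.006, 0.0258, 0, 0, 0, 0, 1]
  ]
}}

```text
time_s: 8.8
ee_pos: [0.4492, -0.1222, 0.1693]
eef_rot: [-3.141, 0.002, -0.002]
force: [0.8, 1.0, 0.8]
grip_width: 0.0938
grip_force: 0.0
```

>>> {"op": "jog_arm", "data": {
  "motion": [
    [-0.0045, 0.02, 0, 0, 0, 0, 1],
    [0, 0, 0, 0, 0, 0, 1],
    [0, 0, 0, 0, 0, 0, 1],
    [0, 0, 0, 0, 0, 0, 1]
  ]
}}

```text
time_s: 9.2
ee_pos: [0.4462, -0.1389, 0.17]
eef_rot: [-3.141, 0.001, 0.001]
force: [-0.7, -0.2, 0.6]
grip_width: 0.0941
grip_force: 0.0
```

Run:
```python
from h import *
o=ctrl.get_obs();m,im=grab();cv2.imwrite("pics/w4.png",im[:,:,::-1]);print(o["ee_pos"])
hsv=cv2.cvtColor(im,cv2.COLOR_RGB2HSV)
np.savez("w4.npz",im=im,**{k:np.array(v) for k,v in m.items()})
print(proj(m,(.446,-.14,.025))[0])
```

```text
[ 0.44616305 -0.13889885  0.16997792]
[324.33516869 220.37422591]
```

View pics/w4.png

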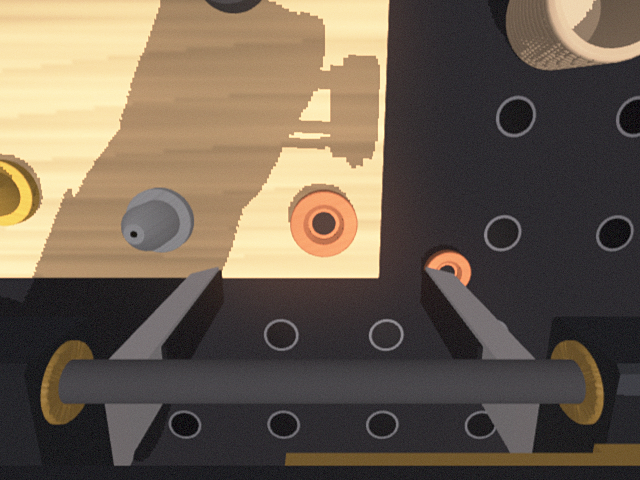

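The spacer is at (324,223) with its dark hole at the same place. The small decoy ring at (447,268) is clear of the right finger once parallax is allowed for. The steel nozzle is at (157,220).

```bash
cat >> h.py <<'E'
def dark(g,uv,r,th=60):
    k=np.zeros_like(g);cv2.circle(k,(int(uv[0]),int(uv[1])),int(r),255,-1)
    ys,xs=np.nonzero((g<th)&(k>0));return (xs.mean(),ys.mean()),len(xs)
E
python3 - <<'E'
from h import *
d=np.load("w4.npz");m=d;im=d["im"];hsv=cv2.cvtColor(im,cv2.COLOR_RGB2HSV);H,S,g=cv2.split(hsv)
c,n=dark(g,(324,223),17,90);print(c,n,2*(n/np.pi)**.5,cast(m,c,.019))
mk=((H<12)&(S>60)&(g>100)).astype(np.uint8)*255
e=blob(mk,(324,223),42);print(e,cast(m,e[0],.025))
E
```

```text
(np.float64(323.415), np.float64(222.74)) 200 15.957691216057308 [ 0.44267455 -0.1392623   0.019     ]
((323.33258056640625, 222.6961212158203), (66.13642120361328, 66.91789245605469), 96.72587585449219) [ 0.44404506 -0.13917732  0.025     ]
```

>>> {"op": "jog_arm", "data": {
  "motion": [
    [-0.0025, 0, 0.03, 0, 0, 0, 1],
    [0, 0, 0.045, 0, 0, 0, 1],
    [0, 0, 0.045, 0, 0, 0, 1],
    [0, 0, 0.025, 0, 0, 0, 1],
    [0, 0, 0.009, 0, 0, 0, 1]
  ]
}}

```text
time_s: 9.75
ee_pos: [0.4425, -0.1386, 0.0141]
eef_rot: [-3.14, 0.004, 0.001]
force: [0.5, -0.6, -0.1]
grip_width: 0.0937
grip_force: 0.0
```

>>> {"op": "jog_arm", "data": {
  "motion": [
    [0, 0, 0, 0, 0, 0, -1],
    [0, 0, 0, 0, 0, 0, -1],
    [0, 0, 0, 0, 0, 0, -1],
    [0, 0, 0, 0, 0, 0, -1],
    [0, 0, 0, 0, 0, 0, -1]
  ]
}}

```text
time_s: 10.25
ee_pos: [0.444, -0.1399, 0.0171]
eef_rot: [3.141, -0.001, -0.0]
force: [0.4, -0.5, 0.5]
grip_width: 0.057
grip_force: 0.0
```

>>> {"op": "jog_arm", "data": {
  "motion": [
    [0, 0, 0, 0, 0, 0, -1],
    [0, 0, 0, 0, 0, 0, -1],
    [0, 0, 0, 0, 0, 0, -1]
  ]
}}

```text
time_s: 10.55
ee_pos: [0.444, -0.14, 0.017]
eef_rot: [3.141, -0.001, -0.0]
force: [-0.3, 0.2, 6.7]
grip_width: 0.0546
grip_force: 25.0
```

>>> {"op": "jog_arm", "data": {
  "motion": [
    [0, 0, -0.02, 0, 0, 0, -1],
    [0, 0, -0.045, 0, 0, 0, -1],
    [0, 0, -0.045, 0, 0, 0, -1],
    [0.0029, -0.023, -0.034, 0, 0, 0, -1],
    [0.0058, -0.046, -0.01, 0, 0, 0, -1]
  ]
}}

```text
time_s: 11.05
ee_pos: [0.4534, -0.0718, 0.174]
eef_rot: [3.14, -0.005, -0.004]
force: [0.7, -0.5, -3.8]
grip_width: 0.0545
grip_force: 25.0
```

>>> {"op": "jog_arm", "data": {
  "motion": [
    [0.0058, -0.046, 0, 0, 0, 0, -1],
    [0.0058, -0.046, 0, 0, 0, 0, -1],
    [0.0058, -0.046, 0, 0, 0, 0, -1],
    [0.0058, -0.046, 0, 0, 0, 0, -1],
    [0.0058, -0.046, 0, 0, 0, 0, -1]
  ]
}}

```text
time_s: 11.55
ee_pos: [0.481, 0.1611, 0.1704]
eef_rot: [3.141, 0.0, -0.0]
force: [0.8, -0.7, -1.3]
grip_width: 0.0548
grip_force: 25.0
```

>>> {"op": "jog_arm", "data": {
  "motion": [
    [0.0058, -0.046, 0, 0, 0, 0, -1],
    [0.0058, -0.046, 0, 0, 0, 0, -1],
    [0.0045, -0.035, 0, 0, 0, 0, -1],
    [0.0027, -0.0235, 0, 0, 0, 0, -1],
    [0, 0, 0, 0, 0, 0, -1]
  ]
}}

```text
time_s: 12.05
ee_pos: [0.4996, 0.312, 0.1696]
eef_rot: [3.141, 0.001, 0.003]
force: [0.4, -0.7, -2.7]
grip_width: 0.0546
grip_force: 25.0
```

>>> {"op": "jog_arm", "data": {
  "motion": [
    [0, 0, 0, 0, 0, 0, -1],
    [0, 0, 0, 0, 0, 0, -1],
    [0, 0, 0, 0, 0, 0, -1]
  ]
}}

```text
time_s: 12.35
ee_pos: [0.5003, 0.3088, 0.1706]
eef_rot: [3.142, -0.0, -0.001]
force: [-0.1, 0.7, -2.0]
grip_width: 0.0549
grip_force: 25.0
```

Run:
```python
from h import *
o=ctrl.get_obs();m,im=grab();cv2.imwrite("pics/w5.png",im[:,:,::-1]);print(o["ee_pos"])
np.savez("w5.npz",im=im,**{k:np.array(v) for k,v in m.items()})
hsv=cv2.cvtColor(im,cv2.COLOR_RGB2HSV);H,S,g=cv2.split(hsv)
c=proj(m,(.550,.319,.063))[0];h=holes(g,c,28);print("stack",c,h,cast(m,h[1],.063),cast(m,h[2],.063))
t=o["ee_pos"];z=t[2]-.009;u=proj(m,(t[0],t[1],z+.011))[0]
c,n=dark(g,u,28,90);print("hole",u,c,2*(n/np.pi)**.5,cast(m,c,z+.011))
mk=((H<14)&(S>60)&(g>80)).astype(np.uint8)*255;e=blob(mk,u,75);print(e,cast(m,e[0],z+.017))
```

```text
[0.5003091  0.3088001  0.17060586]
stack [308.39178526 162.32990737] (19, array([308.18218917, 162.57800569]), array([308.14221014, 162.5       ])) [0.54982835 0.31914894 0.063     ] [0.54988248 0.31917646 0.063     ]
hole [323.5145294  286.39787489] (np.float64(321.6033690658499), np.float64(288.76416539050535)) 40.77806819142028 [0.49912802 0.30969741 0.17260586]
((321.56427001953125, 288.8949279785156), (119.70146942138672, 121.66189575195312), 90.63209533691406) [0.50146837 0.30970271 0.17860586]
```

View pics/w5.png

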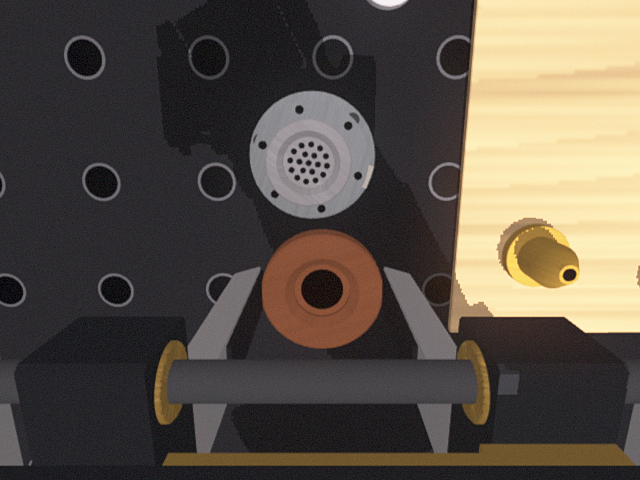

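The spacer is held level at (322,289) and the seated breaker is at (308,162). The offset is about (+50.8, +9.5) mm.

>>> {"op": "jog_arm", "data": {
  "motion": [
    [0.02, -0.0035, 0, 0, 0, 0, -1],
    [0.02, -0.004, 0.01, 0, 0, 0, -1],
    [0.0108, -0.002, 0.03, 0, 0, 0, -1],
    [0, 0, 0.025, 0, 0, 0, -1],
    [0, 0, 0.012, 0, 0, 0, -1]
  ]
}}

```text
time_s: 12.9
ee_pos: [0.5504, 0.3182, 0.091]
eef_rot: [3.14, 0.003, -0.001]
force: [0.4, -0.3, -2.3]
grip_width: 0.0548
grip_force: 25.0
```

>>> {"op": "jog_arm", "data": {
  "motion": [
    [0, 0, 0.008, 0, 0, 0, -1],
    [0, 0, 0, 0, 0, 0, -1],
    [0, 0, 0, 0, 0, 0, -1]
  ]
}}

```text
time_s: 13.2
ee_pos: [0.5514, 0.3194, 0.0868]
eef_rot: [-3.141, -0.002, -0.0]
force: [-0.1, -0.2, -1.5]
grip_width: 0.0546
grip_force: 25.0
```

>>> {"op": "jog_arm", "data": {
  "motion": [
    [0, 0, 0.002, 0, 0, 0, -1],
    [0, 0, 0.002, 0, 0, 0, -1],
    [0, 0, 0.002, 0, 0, 0, -1],
    [0, 0, 0.002, 0, 0, 0, -1],
    [0, 0, 0.001, 0, 0, 0, -1]
  ]
}}

```text
time_s: 13.7
ee_pos: [0.5509, 0.3192, 0.0762]
eef_rot: [3.141, 0.0, -0.0]
force: [0.5, 0.5, -2.5]
grip_width: 0.0549
grip_force: 25.0
```

>>> {"op": "jog_arm", "data": {
  "motion": [
    [0, 0.001, 0.001, 0, 0, 0, -1],
    [0, 0, 0.001, 0, 0, 0, -1],
    [0, 0, 0.001, 0, 0, 0, -1],
    [0, 0, 0.001, 0, 0, 0, -1],
    [0, 0, 0, 0, 0, 0, -1]
  ]
}}

```text
time_s: 14.2
ee_pos: [0.5511, 0.3182, 0.0731]
eef_rot: [-3.142, -0.0, -0.0]
force: [-2.3, -2.2, 3.6]
grip_width: 0.055
grip_force: 25.0
```

>>> {"op": "jog_arm", "data": {
  "motion": [
    [0, 0, 0.0007, 0, 0, 0, -1],
    [0, 0, 0, 0, 0, 0, -1]
  ]
}}

```text
time_s: 14.4
ee_pos: [0.5511, 0.3182, 0.073]
eef_rot: [-3.141, -0.001, -0.0]
force: [-6.5, -4.1, 10.7]
grip_width: 0.0548
grip_force: 25.0
```

>>> {"op": "jog_arm", "data": {
  "motion": [
    [0, 0, 0, 0, 0, 0, 1],
    [0, 0, 0, 0, 0, 0, 1],
    [0, 0, 0, 0, 0, 0, 1],
    [0, 0, 0, 0, 0, 0, 1]
  ]
}}

```text
time_s: 14.8
ee_pos: [0.551, 0.3182, 0.0716]
eef_rot: [3.142, 0.0, -0.0]
force: [-1.1, -0.7, -0.9]
grip_width: 0.0832
grip_force: 0.0
```

>>> {"op": "jog_arm", "data": {
  "motion": [
    [0, 0, -0.01, 0, 0, 0, 1],
    [0, 0, -0.03, 0, 0, 0, 1],
    [0, 0, -0.04, 0, 0, 0, 1],
    [-0.008, 0.0185, -0.025, 0, 0, 0, 1],
    [-0.0175, 0.041, -0.009, 0, 0, 0, 1]
  ]
}}

```text
time_s: 15.3
ee_pos: [0.5262, 0.2598, 0.1891]
eef_rot: [-3.139, -0.005, 0.002]
force: [1.0, -1.5, -0.7]
grip_width: 0.0942
grip_force: 0.0
```

>>> {"op": "jog_arm", "data": {
  "motion": [
    [-0.0175, 0.041, 0, 0, 0, 0, 1],
    [-0.0175, 0.041, 0, 0, 0, 0, 1],
    [-0.015, 0.034, 0, 0, 0, 0, 1],
    [-0.0075, 0.0175, 0, 0, 0, 0, 1],
    [0, 0, 0, 0, 0, 0, 1]
  ]
}}

```text
time_s: 15.8
ee_pos: [0.4676, 0.1237, 0.1869]
eef_rot: [-3.141, -0.001, -0.002]
force: [-1.1, -0.1, -0.0]
grip_width: 0.0939
grip_force: 0.0
```

>>> {"op": "jog_arm", "data": {
  "motion": [
    [0, 0, 0, 0, 0, 0, 1],
    [0, 0, 0, 0, 0, 0, 1],
    [0, 0, 0, 0, 0, 0, 1]
  ]
}}

```text
time_s: 16.1
ee_pos: [0.4682, 0.1259, 0.1857]
eef_rot: [-3.142, 0.0, 0.001]
force: [-0.5, 0.1, -0.5]
grip_width: 0.0939
grip_force: 0.0
```

Run:
```python
from h import *
o=ctrl.get_obs();m,im=grab();cv2.imwrite("pics/w6.png",im[:,:,::-1]);print(o["ee_pos"])
np.savez("w6.npz",im=im,**{k:np.array(v) for k,v in m.items()})
hsv=cv2.cvtColor(im,cv2.COLOR_RGB2HSV);H,S,g=cv2.split(hsv)
print(proj(m,[(.550,.319,.075),(.47,.125,.067),(.47,.125,.023)]))
u=proj(m,(.47,.125,.067))[0];c,n=dark(g,u,14,60);print("bore",c,n,cast(m,c,.067))
```

```text
[0.46816003 0.12594825 0.18566673]
[[ 43.55505499 114.76408891]
 [324.25790553 225.2364611 ]
 [323.99827204 213.89881722]]
bore (np.float64(322.7238095238095), np.float64(227.92380952380952)) 105 [0.46790821 0.12616098 0.067     ]
```

View pics/w6.png

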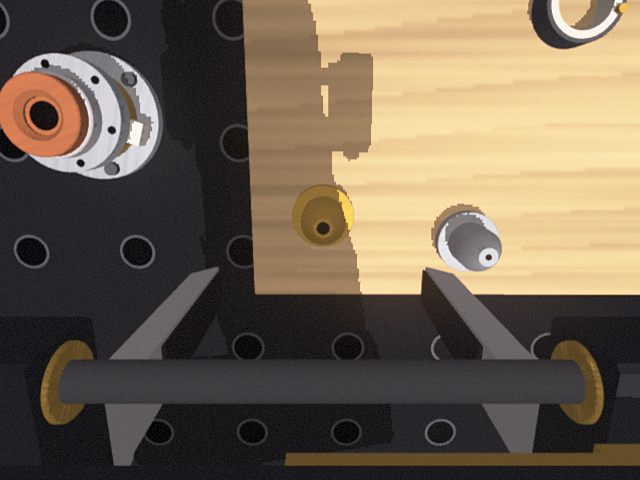

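The spacer is on the stack at (43,115). The brass nozzle bore is at (323,228), directly under the gripper, and the steel nozzle at (488,257) is clear.

>>> {"op": "jog_arm", "data": {
  "motion": [
    [0, 0, 0.03, 0, 0, 0, 1],
    [0, 0, 0.045, 0, 0, 0, 1],
    [0, 0, 0.04, 0, 0, 0, 1],
    [0, 0, 0.025, 0, 0, 0, 1],
    [0, 0, 0.012, 0, 0, 0, 1]
  ]
}}

```text
time_s: 16.65
ee_pos: [0.4669, 0.1254, 0.0315]
eef_rot: [3.141, 0.003, 0.0]
force: [0.9, 0.8, 0.7]
grip_width: 0.094
grip_force: 0.0
```

>>> {"op": "jog_arm", "data": {
  "motion": [
    [0, 0, 0.006, 0, 0, 0, 0.5],
    [0, 0, 0, 0, 0, 0, -1],
    [0, 0, 0, 0, 0, 0, -1],
    [0, 0, 0, 0, 0, 0, -1],
    [0, 0, 0, 0, 0, 0, -1]
  ],
  "squeeze": 40
}}

```text
time_s: 17.15
ee_pos: [0.4684, 0.1253, 0.0285]
eef_rot: [-3.141, -0.001, -0.0]
force: [-0.3, -0.1, 0.7]
grip_width: 0.0575
grip_force: 0.0
```

>>> {"op": "jog_arm", "data": {
  "motion": [
    [0, 0, 0, 0, 0, 0, -1],
    [0, 0, 0, 0, 0, 0, -1],
    [0, 0, 0, 0, 0, 0, -1],
    [0, 0, 0, 0, 0, 0, -1],
    [0, 0, 0, 0, 0, 0, -1]
  ]
}}

```text
time_s: 17.65
ee_pos: [0.468, 0.1251, 0.0279]
eef_rot: [3.141, -0.0, -0.0]
force: [-0.7, -0.9, 2.0]
grip_width: 0.0353
grip_force: 40.0
```

>>> {"op": "jog_arm", "data": {
  "motion": [
    [0, 0, -0.02, 0, 0, 0, -1],
    [0, 0, -0.045, 0, 0, 0, -1],
    [0, 0, -0.045, 0, 0, 0, -1],
    [0.004, -0.023, -0.035, 0, 0, 0, -1],
    [0.007, -0.041, -0.015, 0, 0, 0, -1]
  ]
}}

```text
time_s: 18.15
ee_pos: [0.4798, 0.1889, 0.1911]
eef_rot: [-3.141, -0.004, -0.003]
force: [1.4, 0.7, -5.5]
grip_width: 0.0352
grip_force: 40.0
```

>>> {"op": "jog_arm", "data": {
  "motion": [
    [0.007, -0.041, 0, 0, 0, 0, -1],
    [0.007, -0.041, 0, 0, 0, 0, -1],
    [0.005, -0.025, 0, 0, 0, 0, -1],
    [0.002, -0.013, 0, 0, 0, 0, -1],
    [0, 0, 0, 0, 0, 0, -1]
  ]
}}

```text
time_s: 18.65
ee_pos: [0.4995, 0.3099, 0.1867]
eef_rot: [3.141, 0.002, 0.001]
force: [-0.0, -0.1, -5.3]
grip_width: 0.0351
grip_force: 40.0
```

>>> {"op": "jog_arm", "data": {
  "motion": [
    [0, 0, 0, 0, 0, 0, -1],
    [0, 0, 0, 0, 0, 0, -1],
    [0, 0, 0, 0, 0, 0, -1],
    [0, 0, 0, 0, 0, 0, -1]
  ]
}}

```text
time_s: 19.05
ee_pos: [0.5001, 0.3086, 0.188]
eef_rot: [-3.142, -0.0, -0.001]
force: [-0.0, 0.8, -4.8]
grip_width: 0.0353
grip_force: 40.0
```

Run:
```python
from h import *
o=ctrl.get_obs();m,im=grab();cv2.imwrite("pics/w7.png",im[:,:,::-1]);print(o["ee_pos"])
np.savez("w7.npz",im=im,**{k:np.array(v) for k,v in m.items()})
hsv=cv2.cvtColor(im,cv2.COLOR_RGB2HSV);H,S,g=cv2.split(hsv)
u=proj(m,(.550,.319,.075))[0];c,n=dark(g,u,20,60);print("stack",u,c,n,cast(m,c,.075))
t=o["ee_pos"];z=t[2]-.0199+.059;u=proj(m,(t[0],t[1],z))[0];c,n=dark(g,u,22,60);print("bore",u,c,n,cast(m,c,z))
```

```text
[0.50011406 0.30857169 0.1879811 ]
stack [308.38348028 161.53436795] (np.float64(308.20071047957373), np.float64(162.19005328596802)) 563 [0.54953758 0.31913529 0.075     ]
bore [323.87053211 322.54996959] (np.float64(321.84554455445544), np.float64(323.9128712871287)) 505 [0.49955112 0.30933976 0.2270811 ]
```

View pics/w7.png

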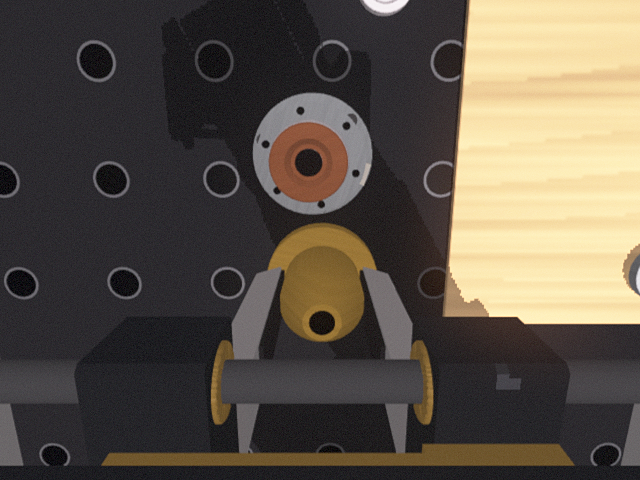

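The nozzle is held upright with its bore at (322,324). The spacer hole on the stack is at (308,162), so the offset is about (+50, +9.6) mm.

>>> {"op": "jog_arm", "data": {
  "motion": [
    [0.02, -0.0035, 0, 0, 0, 0, -1],
    [0.02, -0.004, 0.01, 0, 0, 0, -1],
    [0.0102, -0.0013, 0.025, 0, 0, 0, -1],
    [0, 0, 0.025, 0, 0, 0, -1],
    [0, 0, 0.012, 0, 0, 0, -1]
  ]
}}

```text
time_s: 19.6
ee_pos: [0.5495, 0.3173, 0.1132]
eef_rot: [3.14, 0.003, -0.001]
force: [0.4, 0.3, -5.2]
grip_width: 0.0355
grip_force: 40.0
```

>>> {"op": "jog_arm", "data": {
  "motion": [
    [0, 0, 0.007, 0, 0, 0, -1],
    [0, 0, 0, 0, 0, 0, -1],
    [0, 0, 0, 0, 0, 0, -1]
  ]
}}

```text
time_s: 19.9
ee_pos: [0.5505, 0.3183, 0.11]
eef_rot: [-3.141, -0.002, 0.0]
force: [0.9, -0.1, -4.1]
grip_width: 0.0354
grip_force: 40.0
```

>>> {"op": "jog_arm", "data": {
  "motion": [
    [0, 0, 0.002, 0, 0, 0, -1],
    [0, 0, 0.002, 0, 0, 0, -1],
    [0, 0, 0.002, 0, 0, 0, -1],
    [0, 0, 0.001, 0, 0, 0, -1],
    [0, 0, 0, 0, 0, 0, -1]
  ]
}}

```text
time_s: 20.4
ee_pos: [0.5501, 0.318, 0.1016]
eef_rot: [3.141, 0.0, -0.0]
force: [-0.6, 0.4, -5.4]
grip_width: 0.0353
grip_force: 40.0
```

>>> {"op": "jog_arm", "data": {
  "motion": [
    [0, 0, 0.0015, 0, 0, 0, -1],
    [0, 0, 0.0015, 0, 0, 0, -1],
    [0, 0, 0.001, 0, 0, 0, -1],
    [0, 0, 0.001, 0, 0, 0, -1],
    [0, 0, 0, 0, 0, 0, -1]
  ]
}}

```text
time_s: 20.9
ee_pos: [0.5501, 0.318, 0.0966]
eef_rot: [3.141, 0.0, -0.0]
force: [0.6, 0.6, -5.0]
grip_width: 0.0353
grip_force: 40.0
```

>>> {"op": "jog_arm", "data": {
  "motion": [
    [0, 0, 0.0008, 0, 0, 0, -1],
    [0, 0, 0.0005, 0, 0, 0, -1],
    [0, 0, 0, 0, 0, 0, -1]
  ]
}}

```text
time_s: 21.2
ee_pos: [0.5503, 0.318, 0.0959]
eef_rot: [-3.141, -0.0, -0.0]
force: [-1.9, -0.2, 0.4]
grip_width: 0.0355
grip_force: 40.0
```

>>> {"op": "jog_arm", "data": {
  "motion": [
    [0, 0, 0.0005, 0, 0, 0, -1],
    [0, 0, 0, 0, 0, 0, -1],
    [0, 0, 0, 0, 0, 0, 1],
    [0, 0, 0, 0, 0, 0, 1],
    [0, 0, 0, 0, 0, 0, 1]
  ]
}}

```text
time_s: 21.7
ee_pos: [0.5503, 0.318, 0.095]
eef_rot: [-3.141, -0.0, -0.0]
force: [0.2, -0.4, 0.7]
grip_width: 0.0557
grip_force: 0.0
```

>>> {"op": "jog_arm", "data": {
  "motion": [
    [0, 0, 0, 0, 0, 0, 1],
    [0, 0, -0.01, 0, 0, 0, 1],
    [0, 0, -0.03, 0, 0, 0, 1],
    [0, 0, -0.03, 0, 0, 0, 1],
    [0, 0, -0.01, 0, 0, 0, 1]
  ]
}}

```text
time_s: 22.2
ee_pos: [0.5511, 0.3185, 0.1789]
eef_rot: [-3.139, -0.005, -0.0]
force: [0.7, -1.0, 0.7]
grip_width: 0.0933
grip_force: 0.0
```

>>> {"op": "jog_arm", "data": {
  "motion": [
    [0.0045, 0.02, 0, 0, 0, 0, 1],
    [0.0095, 0.0432, 0, 0, 0, 0, 1],
    [0.0095, 0.0432, 0, 0, 0, 0, 1],
    [0.0095, 0.0432, 0, 0, 0, 0, 1],
    [0.0095, 0.0432, 0, 0, 0, 0, 1]
  ]
}}

```text
time_s: 22.7
ee_pos: [0.5926, 0.1235, 0.1746]
eef_rot: [3.142, 0.0, 0.0]
force: [0.4, 0.3, -0.1]
grip_width: 0.0938
grip_force: 0.0
```

>>> {"op": "jog_arm", "data": {
  "motion": [
    [0.0095, 0.0432, 0, 0, 0, 0, 1],
    [0.0095, 0.0432, 0, 0, 0, 0, 1],
    [0.0095, 0.0432, 0, 0, 0, 0, 1],
    [0.0095, 0.0432, 0, 0, 0, 0, 1],
    [0.005, 0.0232, 0, 0, 0, 0, 1]
  ]
}}

```text
time_s: 23.2
ee_pos: [0.6357, -0.0741, 0.1744]
eef_rot: [3.141, 0.001, -0.002]
force: [1.2, 1.0, -0.8]
grip_width: 0.094
grip_force: 0.0
```

>>> {"op": "jog_arm", "data": {
  "motion": [
    [0, 0, 0, 0, 0, 0, 1],
    [0, 0, 0, 0, 0, 0, 1],
    [0, 0, 0, 0, 0, 0, 1],
    [0, 0, 0, 0, 0, 0, 1]
  ]
}}

```text
time_s: 23.6
ee_pos: [0.6356, -0.0696, 0.175]
eef_rot: [-3.142, -0.0, 0.001]
force: [0.3, 0.1, -0.0]
grip_width: 0.0942
grip_force: 0.0
```

Run:
```python
from h import *
o=ctrl.get_obs();m,im=grab();cv2.imwrite("pics/w8.png",im[:,:,::-1]);print(o["ee_pos"])
np.savez("w8.npz",im=im,**{k:np.array(v) for k,v in m.items()})
hsv=cv2.cvtColor(im,cv2.COLOR_RGB2HSV);H,S,g=cv2.split(hsv)
u=proj(m,(.635,-.071,.032))[0];print(u)
k=((S<40)&(g>150)).astype(np.uint8)*255;e=blob(k,u,45);print(e,cast(m,e[0],.032))
```

```text
[ 0.63557769 -0.06961023  0.17501429]
[324.64637454 221.52104681]
((323.5868225097656, 221.20355224609375), (64.17527770996094, 65.30137634277344), 90.25733947753906) [ 0.63526496 -0.07013307  0.032     ]
```

View pics/w8.png

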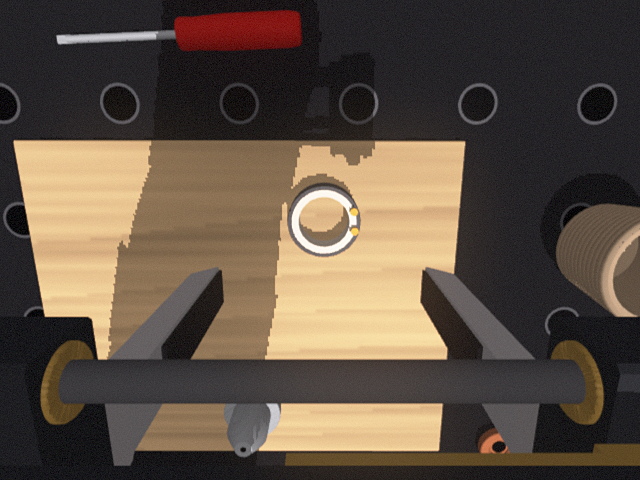

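The heater top ring is centred at (323.6,221), with its terminals on the right at (354,213) and (354,232), inside the ring's outer radius. I'll grasp it now.

>>> {"op": "jog_arm", "data": {
  "motion": [
    [-0.001, 0.001, 0.03, 0, 0, 0, 1],
    [0, 0, 0.045, 0, 0, 0, 1],
    [0, 0, 0.042, 0, 0, 0, 1],
    [0, 0, 0.026, 0, 0, 0, 1],
    [0, 0, 0.012, 0, 0, 0, 1]
  ]
}}

```text
time_s: 24.15
ee_pos: [0.6335, -0.071, 0.0173]
eef_rot: [-3.141, 0.003, 0.001]
force: [0.8, -0.5, 0.5]
grip_width: 0.0938
grip_force: 0.0
```

>>> {"op": "jog_arm", "data": {
  "motion": [
    [0, 0, 0.006, 0, 0, 0, 0.9],
    [0, 0, 0, 0, 0, 0, -1],
    [0, 0, 0, 0, 0, 0, -1],
    [0, 0, 0, 0, 0, 0, -1],
    [0, 0, 0, 0, 0, 0, -1]
  ],
  "squeeze": 25
}}

```text
time_s: 24.65
ee_pos: [0.6351, -0.0719, 0.0149]
eef_rot: [3.141, -0.001, -0.0]
force: [0.4, 3.0, 0.8]
grip_width: 0.0612
grip_force: 1.4
```

>>> {"op": "jog_arm", "data": {
  "motion": [
    [0, 0, 0, 0, 0, 0, -1],
    [0, 0, 0, 0, 0, 0, -1],
    [0, 0, 0, 0, 0, 0, -1],
    [0, 0, 0, 0, 0, 0, -1]
  ]
}}

```text
time_s: 25.05
ee_pos: [0.635, -0.0718, 0.0149]
eef_rot: [3.142, -0.001, -0.0]
force: [-1.2, 1.3, 6.8]
grip_width: 0.0587
grip_force: 25.0
```

>>> {"op": "jog_arm", "data": {
  "motion": [
    [0, 0, -0.02, 0, 0, 0, -1],
    [0, 0, -0.045, 0, 0, 0, -1],
    [0, 0, -0.045, 0, 0, 0, -1],
    [0, 0, -0.045, 0, 0, 0, -1],
    [-0.0063, -0.0175, -0.031, 0, 0, 0, -1]
  ]
}}

```text
time_s: 25.55
ee_pos: [0.6288, -0.0556, 0.2032]
eef_rot: [3.141, -0.003, -0.002]
force: [0.6, 1.1, -2.6]
grip_width: 0.0592
grip_force: 25.0
```

>>> {"op": "jog_arm", "data": {
  "motion": [
    [-0.0143, -0.0405, 0, 0, 0, 0, -1],
    [-0.0143, -0.0405, 0, 0, 0, 0, -1],
    [-0.0143, -0.0405, 0, 0, 0, 0, -1],
    [-0.0143, -0.0405, 0, 0, 0, 0, -1],
    [-0.0143, -0.0405, 0, 0, 0, 0, -1]
  ]
}}

```text
time_s: 26.05
ee_pos: [0.5559, 0.1496, 0.1999]
eef_rot: [3.142, 0.0, -0.0]
force: [1.0, 0.4, -2.2]
grip_width: 0.059
grip_force: 25.0
```

>>> {"op": "jog_arm", "data": {
  "motion": [
    [-0.0143, -0.0405, 0, 0, 0, 0, -1],
    [-0.0143, -0.0405, 0, 0, 0, 0, -1],
    [-0.0143, -0.0405, 0, 0, 0, 0, -1],
    [-0.0093, -0.0265, 0, 0, 0, 0, -1],
    [-0.005, -0.014, 0, 0, 0, 0, -1]
  ]
}}

```text
time_s: 26.55
ee_pos: [0.4986, 0.3121, 0.1998]
eef_rot: [3.142, 0.0, 0.002]
force: [-0.4, -0.9, -1.4]
grip_width: 0.059
grip_force: 25.0
```

>>> {"op": "jog_arm", "data": {
  "motion": [
    [0, 0, 0, 0, 0, 0, -1],
    [0, 0, 0, 0, 0, 0, -1],
    [0, 0, 0, 0, 0, 0, -1],
    [0, 0, 0, 0, 0, 0, -1]
  ]
}}

```text
time_s: 26.95
ee_pos: [0.5002, 0.3092, 0.2]
eef_rot: [3.141, -0.0, -0.002]
force: [-0.5, -0.6, -1.2]
grip_width: 0.059
grip_force: 25.0
```

Run:
```python
from h import *
o=ctrl.get_obs();m,im=grab();cv2.imwrite("pics/w9.png",im[:,:,::-1]);print(o["ee_pos"])
np.savez("w9.npz",im=im,**{k:np.array(v) for k,v in m.items()})
hsv=cv2.cvtColor(im,cv2.COLOR_RGB2HSV);H,S,g=cv2.split(hsv)
u=proj(m,(.550,.319,.135))[0];c,n=dark(g,u,12,60);print("bore",u,c,n,cast(m,c,.135))
t=o["ee_pos"];z=t[2]-.0069+.024;u=proj(m,(t[0],t[1],z))[0];print(u)
k=((S<50)&(g>150)).astype(np.uint8)*255;e=blob(k,u,90);print(e,cast(m,e[0],z))
```

```text
[0.5001854  0.30917526 0.19997653]
bore [306.6485862  167.17347663] (np.float64(306.8633879781421), np.float64(166.86338797814207)) 183 [0.55018364 0.31886914 0.135     ]
[323.65496026 299.33303703]
((321.5224914550781, 297.3278503417969), (112.79369354248047, 121.45906829833984), 90.13946533203125) [0.50111671 0.31009381 0.21707653]
```

View pics/w9.png

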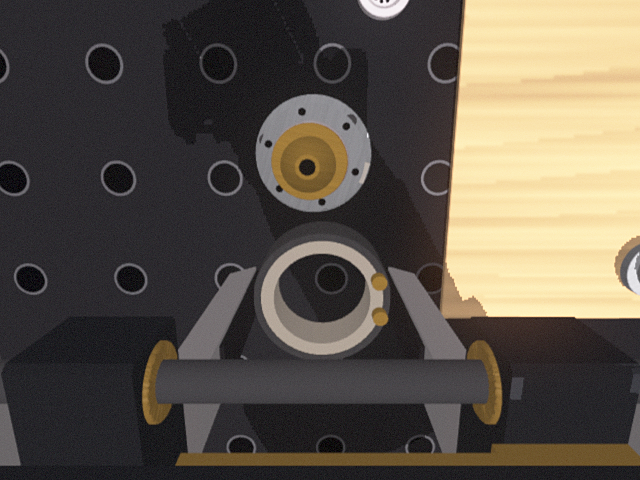

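The heater is held level at (322,297), and the nozzle stands concentric on the stack with its bore at (307,167). I'll move over by about (+49.5, +8.8) mm.

>>> {"op": "jog_arm", "data": {
  "motion": [
    [0.02, -0.0035, 0, 0, 0, 0, -1],
    [0.02, -0.0035, 0, 0, 0, 0, -1],
    [0.0095, -0.0018, 0.01, 0, 0, 0, -1],
    [0, 0, 0.025, 0, 0, 0, -1],
    [0, 0, 0.015, 0, 0, 0, -1]
  ]
}}

```text
time_s: 27.5
ee_pos: [0.5486, 0.3183, 0.1472]
eef_rot: [3.14, 0.002, -0.001]
force: [0.1, 0.1, -2.0]
grip_width: 0.0592
grip_force: 25.0
```

>>> {"op": "jog_arm", "data": {
  "motion": [
    [0, 0, 0.01, 0, 0, 0, -1],
    [0, 0, 0.008, 0, 0, 0, -1],
    [0, 0, 0, 0, 0, 0, -1],
    [0, 0, 0, 0, 0, 0, -1]
  ]
}}

```text
time_s: 27.9
ee_pos: [0.5494, 0.3192, 0.1326]
eef_rot: [-3.141, -0.001, 0.0]
force: [0.1, -0.1, -0.9]
grip_width: 0.059
grip_force: 25.0
```

Correct y by −1 mm and descend gently.

>>> {"op": "jog_arm", "data": {
  "motion": [
    [0, 0.001, 0.002, 0, 0, 0, -1],
    [0, 0, 0.003, 0, 0, 0, -1],
    [0, 0, 0.003, 0, 0, 0, -1],
    [0, 0, 0.003, 0, 0, 0, -1],
    [0, 0, 0.003, 0, 0, 0, -1]
  ]
}}

```text
time_s: 28.4
ee_pos: [0.5491, 0.318, 0.1176]
eef_rot: [3.141, 0.0, -0.0]
force: [-1.1, 0.2, -0.8]
grip_width: 0.0588
grip_force: 25.0
```

>>> {"op": "jog_arm", "data": {
  "motion": [
    [0, 0, 0.003, 0, 0, 0, -1],
    [0, 0, 0.003, 0, 0, 0, -1],
    [0, 0, 0.003, 0, 0, 0, -1],
    [0, 0, 0.003, 0, 0, 0, -1],
    [0, 0, 0.002, 0, 0, 0, -1]
  ]
}}

```text
time_s: 28.9
ee_pos: [0.5491, 0.318, 0.1036]
eef_rot: [3.141, 0.0, -0.0]
force: [0.1, 0.1, -2.0]
grip_width: 0.059
grip_force: 25.0
```

>>> {"op": "jog_arm", "data": {
  "motion": [
    [0, 0, 0.002, 0, 0, 0, -1],
    [0, 0, 0.002, 0, 0, 0, -1],
    [0, 0, 0.001, 0, 0, 0, -1],
    [0, 0, 0, 0, 0, 0, -1]
  ]
}}

```text
time_s: 29.3
ee_pos: [0.5491, 0.318, 0.0988]
eef_rot: [3.141, 0.0, -0.0]
force: [0.9, 0.4, -0.9]
grip_width: 0.059
grip_force: 25.0
```

>>> {"op": "jog_arm", "data": {
  "motion": [
    [0, 0, 0.0008, 0, 0, 0, -1],
    [0, 0, 0.0007, 0, 0, 0, -1],
    [0, 0, 0, 0, 0, 0, -1]
  ]
}}

```text
time_s: 29.6
ee_pos: [0.5493, 0.3181, 0.0979]
eef_rot: [-3.141, -0.0, -0.0]
force: [-1.8, -0.9, 1.5]
grip_width: 0.0591
grip_force: 25.0
```

>>> {"op": "jog_arm", "data": {
  "motion": [
    [0, 0, 0.0002, 0, 0, 0, -1],
    [0, 0, 0, 0, 0, 0, 1],
    [0, 0, 0, 0, 0, 0, 1],
    [0, 0, 0, 0, 0, 0, 1],
    [0, 0, 0, 0, 0, 0, 1]
  ]
}}

```text
time_s: 30.1
ee_pos: [0.5491, 0.318, 0.0971]
eef_rot: [3.142, 0.0, -0.0]
force: [-1.5, 0.6, 0.2]
grip_width: 0.0875
grip_force: 0.0
```

>>> {"op": "jog_arm", "data": {
  "motion": [
    [0, 0, -0.01, 0, 0, 0, 1],
    [0, 0, -0.03, 0, 0, 0, 1],
    [0, 0, -0.04, 0, 0, 0, 1],
    [0, 0, -0.03, 0, 0, 0, 1],
    [-0.02, 0, -0.01, 0, 0, 0, 1]
  ]
}}

```text
time_s: 30.6
ee_pos: [0.5308, 0.3181, 0.2214]
eef_rot: [-3.139, -0.005, -0.001]
force: [0.2, -0.0, -0.5]
grip_width: 0.0941
grip_force: 0.0
```

>>> {"op": "jog_arm", "data": {
  "motion": [
    [-0.03, 0.03, 0, 0, 0, 0, 1],
    [-0.03, 0.03, 0, 0, 0, 0, 1],
    [-0.01, 0.01, 0, 0, 0, 0, 1],
    [0, 0, 0, 0, 0, 0, 1],
    [0, 0, 0, 0, 0, 0, 1]
  ]
}}

```text
time_s: 31.1
ee_pos: [0.4597, 0.2483, 0.2181]
eef_rot: [-3.141, -0.001, -0.0]
force: [0.1, 0.9, -0.1]
grip_width: 0.0943
grip_force: 0.0
```

Run:
```python
from h import *
o=ctrl.get_obs();print(o["ee_pos"],o["force"])
a=ctrl.camera("side")[60:260,160:460];b=ctrl.camera("scene")[250:420,330:630];
m,c=grab();sz=(400,280)
f=lambda i:cv2.resize(i,sz,interpolation=cv2.INTER_CUBIC)
cv2.imwrite("pics/fin.png",np.vstack([np.hstack([f(a),f(b)]),np.hstack([f(c),f(ctrl.camera("side"))])])[:,:,::-1])
```

```text
[0.45968878 0.24833914 0.21810702] [ 0.06623309  0.88821136 -0.07981763]
```

View pics/fin.png

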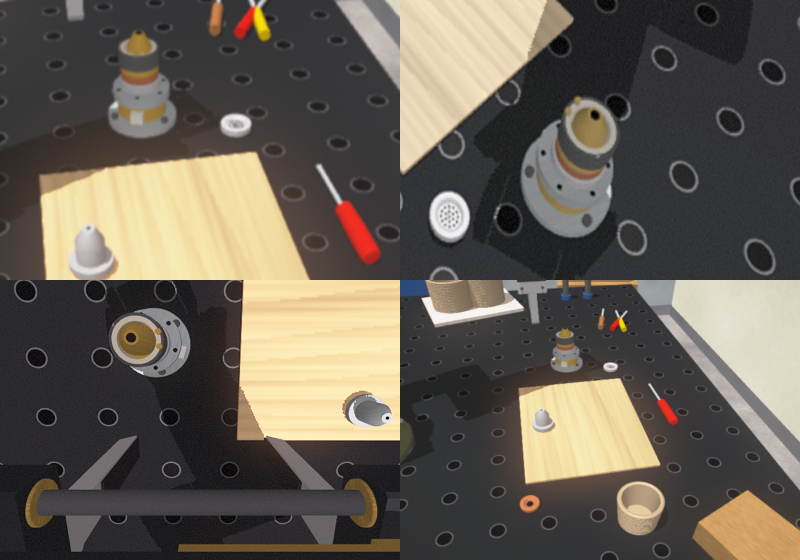

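The picture shows the stack upright and complete, with the heater level around the nozzle, at (140,70) in the side crop and (590,130) in the scene crop. The steel nozzle, pot and screwdriver have not moved, and the gripper is clear.

```bash
python3 -c "
from station import ctrl
print(ctrl.hand_in())"
```

```text
the job is handed in; nothing more can be done
None
```

The printing head is assembled in the order asked — breaker plate, spacer ring, brass nozzle, heater band — each felt home before the next, and the stack stands free; I handed it in at about 31 s.

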